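Load a flat bar into a drill jig under its spring clip

TASK

Load the long flat aluminium bar into the drill jig on the bench, ready for drilling: raise the jig's spring clip until it stays up by itself, slide the bar along the rest rail and under the drill-bush bridge until its end is fully home against the stop screw, feeling for it gently and never ramming or forcing the bar, then take the clip by its tab and let it down under control, never letting it snap shut or pressing it down hard, so that its rubber nose clamps the bar. Leave the bar clamped, let go of everything, and leave the other things on the bench where they lie.

Things in the scene. Friction and masses are not known exactly. Their poses are not given: they have to be found in the camera images.
- jig: Steel drill jig, bolted down. Origin at bench level, below the middle of the clip; a bar that is home has its centre between y -14 and +16 mm. Its y axis is the bar's line: a bar is loaded from the +y end and slides towards -y; x is across it, z up. Base plate 10 mm thick, x -51 to +99 mm, y -136 to +108, with the rest rail, bridge, end stop and spring clip on it.
- rail (a point): Rest rail of the jig: this point is on its top face, 24 mm above the bench, at x = y = 0 of the jig, axes as the jig's. It is 20 mm wide and runs from y -90 to +100 mm, with a small down-sloping lead-in at the +y end. A 40 mm bar on it overhangs 10 mm at each side; that space is free down to the base plate (14 mm below) except at bridge and stop.
- bridge: Drill-bush bridge over the rail: two cheeks and a cap plate with two bushes. Fixed to the jig; origin and axes are the jig's. Covers y -82 to -50 mm, x -33.5 to +33.5, 51 mm high. Its tunnel is 43 mm wide and reaches from the rail's top to 10.6 mm above it. At the mouth (y -50 to -36) the cheeks flare to about 50 mm apart and a lip slopes up. Rigid: at most 25 N on it.
- stop: End stop beyond the bridge: steel block 40 x 12 mm, 44 mm high, y -132 to -120 mm; origin and axes are the jig's. It carries the stop screw, whose round flat head (14 mm, 28 mm above the bench, face towards +y: stop_face) meets the bar's end. The screw is set differently each time, its face anywhere from y -114 to -84 mm: feel for it. Locked and rigid: at most 20 N on it.
- clip (a joint): Clip angle, rad. 0: shut on the empty rail (start); about 0.12: on an 8 mm bar; 1.6: fully raised. Two springs act over centre: below about 0.95 they pull it shut (6 N at the tab when on a bar, fading to 0 at 0.95), above it open, and it stays at 1.6 (about 4 N at the tab starts it down). Let go in between it snaps over; let go 1 to 2 mm above the bar it does no harm. At most 8 rad/s shutting.
- clip_hinge (a point): Hinge of the clip, on a steel clevis: at x = +60, y = 0, z = 52 mm of the jig; the hinge axis is along the jig's y. The clip swings up and over towards +x. The clevis is 35 mm wide along y and 60 mm high, with a spring at each side (57 mm in all).
- clip_tab (a point): Centre of the clip's upturned finger tab, 30 mm long, 20 mm wide along the hinge axis, 6 mm thick. The clip is a flat steel arm 20 x 6 mm, from the hinge across the bar towards the jig's -x. Shut on the empty rail the tab is at x -51.5, y 0, z 58 mm of the jig (111.7 mm from the hinge axis); raised, at x +69, z 163. Its side faces look along the hinge axis; pinch them from above.
- clip_nose: Black rubber nose, 16 mm round and domed, under the clip arm. Origin on the hinge axis, axes as the clip arm's, which runs along its own -x (shut: the jig's axes). The tip is 60 mm along the arm from the hinge and 28 mm below it. Clamping, it presses on the bar's middle part with about 11 N; at most 35 N.
- bar_mid (a point): Centre (half-way up) of the long flat aluminium bar, 200 x 40 x 8 mm, about 0.17 kg, lying flat on the bench at the start: its y axis is its length, x its 40 mm width, z up. Both ends are alike. It is told from the offcut beside it by its length.
- offcut: Bystander: short aluminium flat bar, 95 x 40 x 8 mm, lying flat; origin at the centre of its underside, y along its length.
- can: Bystander: round tin, 66 mm across, 105 mm high; origin at the centre of its underside.
- oil: Bystander: white plastic bottle, 54 mm across, 150 mm high; origin at the centre of its underside.
- wrench: Bystander: open-ended wrench lying on the bench, about 180 mm long; its x axis is its length.
- driver: Bystander: screwdriver lying on the bench, about 200 mm long; its x axis is its length.
- hammer: Bystander: hammer lying on the bench; its x axis is its length.
- patch_box: Bystander: cardboard box of patches, 85 x 120 mm, 45 mm high; origin at the centre of its underside.
- tray: Bystander: grey plastic tray of tyre valves, 120 x 160 mm, 35 mm high; origin at the centre of its underside.
Not all that is in view belongs to the job. Leave any orange or red look-alike of the part that bears bar_mid alone.

How it is judged:
By the outcome, as a careful person would: the job done as asked, in the order asked, and still so for the second after the job is handed in, with the robot touching nothing.
It also fails if it takes over 72 s, if anything falls off the work surface, if the arm or the gripper's body presses on something with over 40 N, if the wrist force passes 120 N, or if a joint passes its speed limit or range.

ROBOT

A 6-joint arm with a two-finger parallel gripper is mounted at the origin on the work surface. World frame = base frame: x ahead of the robot, y to its left, z up, the work surface at z = 0. Lengths are in m, angles in degrees, forces in N, time in s.
With the tool pointing down it reaches from about 0.25 to 0.725 m from the base axis. Payload 9.7 kg.
Tool frame: the origin (TCP) lies at the very end of the fingers, on their centre line; the grasp point (between the pads) lies grasp_offset behind it (grasp_offset is the distance from the TCP to the grasp point, in m); z points along the fingers, y is the line along which they close (so a half turn about z gives the same grasp; the last joint's range is limited). The gripper opens to 85 mm and grips with 20 to 120 N. Pads are 22 mm wide; open, the fingers measure 114 mm over their backs; the gripper's body (76 mm by 85 mm) begins 54 mm behind the grasp point. The pads swing forward as they close: fully open they stand 13 mm farther back than shut.
Start: joints at [74.37, 4.979, 10.078, 95.1, 0, 90], TCP at [0.148, 0.53, 0.231] pointing down, gripper open.
Joint ranges: [-179.16, 179.16], [-48.56, 103.87], [-65.8, 70.77], [-126.05, 130.52], [-82.76, 87.17], [-180, 180]. Speed limits (degrees/s): [127.2, 127.2, 147.25, 180, 180, 180].

INTERFACE

Orientations are given as [roll, pitch, yaw] about the fixed x, y, z axes, in that order (R = Rz(yaw) Ry(pitch) Rx(roll)).
In Python, from workcell import get_obs, camera, calibration, job_done, recognise, cut_out, mark_of, grasp_offset gives the robot as it stands.
- The arm moves only by the tool servo_tool, never from a script. Its argument "moves" is a list of rows, each a list of 3 entries, a list of its own where there are three numbers: the turn, a rotation vector about the tool's x, y, z in degrees, then the shift along the tool's x, y, z in m, then the opening in per cent of the stroke, from 0 (shut) to 100 (fully open). In form: [[[ax, ay, az], [x, y, z], claw], ...]. A call has 1 to 12 rows; each row shifts and turns the commanded pose from where the row before left it, along the tool's axes as they then stand; what a row does not reach is not made up. A row lasts 1/10 s, in which the tool goes at most 50 mm and 8.59 degrees, less where a joint would pass 70% of its speed; a pose out of reach is approached as far as the arm can. A call is refused whole if a number of a shift passes 0.05 or a number of a turn 8.59, either way. A call with a gripper value outside its range is refused whole. The fingers move at their own pace and stop on an object; "force" is the grip in N (left out, the last holds). Time passes only in rows, so rows that do not move let the fingers close. It gives the time, the measured TCP pose, the force, the opening and the grip force at its end, in the units of the state.
- get_obs(): the state, without advancing time (a new reading comes with each control period).
- camera(name): name is "scene" or "side" or "wrist"; returns (picture, depth): 420x560x3 uint8, red, green, blue; 420x560 float32, m along the optical axis (not along the pixel's ray), 0 where there is no reading.
- calibration(name): a dict with "camera_matrix" (3x3 intrinsics, pixels), "R" (3x3) and "t" (3): a world point X has camera coordinates R X + t. Camera axes: x right, y down, z forward; pixel columns grow to the right and rows downward; lengths in m; the calibration is good to about 2 mm. A picture is of the moment at which its call begins: read the wrist's pose just before it. calibration takes no time and is no camera call; for the wrist camera it gives the pose at the moment of the call.
- job_done(): hands the job in; it is judged then, once.
Trained networks look in the newest picture that a camera, given by its name, has taken for a name from the list of things; names that differ only in an ending like _2 or _b are one class to them, and where a whole thing is asked for, a point or a joint stands for the part that bears it (a point fixed in the world has none). Each returns a list of dicts, best first, with "score" (0 to 1); they miss things now and then, are a little off and sometimes report something else, mostly with a low value. They report only what shows in the picture. A call takes as long as a camera call. They do not tell look-alikes from the thing itself.
- recognise(name, camera): "xyz" ([x, y, z] in m, in the coordinates of the camera as it stood for that picture, good to about 4 mm: the middle of the surface that is visible of it).
- cut_out(name, camera): "mask" (420x560 bool, what is visible of it).
- mark_of(name, camera): "xyz" ([x, y, z] in m, in the coordinates of the camera as it stood for that picture, good to about 4 mm: a listed point, or the origin of a listed thing).
The state is a dict: "time": time; "q": joint angles; "qd": joint speeds; "joint_efforts": joint torques, N m; "ee_pos": TCP position; "tcp_rot": TCP orientation; "wrist_force": force on the tool from outside, world axes, zero at the start; "torque": the same for the moment, N m; "opening": finger opening in m; "grasp_force": force on a finger pad.
Only numpy, scipy, OpenCV 4.12 (cv2) and the standard library are available. Lean on these libraries where they do the work, as an engineer would, in place of code of your own. Each camera call takes 0.05 s, during which the arm holds its last target. There are 200 camera calls.

## Working session

There is one attempt and no reset: what is moved stays moved. The work goes in short steps, Python scripts to look and compute and a tool call to move; the robot and the scene stay as the last step left them, time stands still between calls to the robot, and variables do not carry over. Pictures are saved under pics/ and viewed, at most 10 in all, crops included, and the job is handed in when it is done.

Besides the shell and the picture viewer there is one more tool, called after "Emit:" as name(argument=value, ...) on one line, values as JSON. servo_tool: Moves the arm, as the interface text tells. Its arguments: {"type":"object","properties":{"moves":{"type":"array"},"force":{"type":"number"}},"required":["moves"]}

```bash
ls; mkdir -p pics; cat > h.py <<'E'
import numpy as np, cv2
from workcell import *
from scipy.spatial.transform import Rotation as Ro
def snap(c,f=None):
    K=calibration(c); im,d=camera(c)
    if f: cv2.imwrite('pics/'+f,im[:,:,::-1])
    return im,d,K
def w(K,x): return np.asarray(K['R']).T@(np.asarray(x)-np.asarray(K['t']))
def cloud(K,d):
    M=np.asarray(K['camera_matrix']);v,u=np.mgrid[:d.shape[0],:d.shape[1]]
    p=np.stack([(u-M[0,2])/M[0,0]*d,(v-M[1,2])/M[1,1]*d,d],-1)
    return (p-np.asarray(K['t']))@np.asarray(K['R'])
E
python3 - <<'E'
from h import *
print(get_obs(),grasp_offset)
for c in ['scene','side']:
    im,d,K=snap(c,c+'.png')
    for n in ['jig','bar_mid','clip_tab','clip_hinge','rail','stop','offcut','can','oil']:
        for r in mark_of(n,c)[:3]: print(c,n,round(r['score'],2),w(K,r['xyz']).round(4))
E
```

```text
pics
{'time': 0.0, 'q': array([7.43701754e+01, 5.01009368e+00, 1.00332854e+01, 9.50996350e+01,
       5.17564905e-04, 8.99999135e+01]), 'qd': array([-0.03239384, -0.06254283,  0.06936656,  0.06912124,  0.04480271,
       -0.05638206]), 'joint_efforts': array([ 2.57096413e-03, -5.20392823e+01,  4.64797354e+01,  1.64259440e-02,
        1.14539894e-04, -1.57554030e-05]), 'ee_pos': array([0.14811494, 0.52943353, 0.23058226]), 'tcp_rot': array([-1.79923557e+02, -5.17679818e-04,  1.64370261e+02]), 'wrist_force': array([0.05138332, 0.51269622, 0.06418537]), 'torque': array([ 0.00543198,  0.04254275, -0.03008449]), 'grasp_force': 0.0, 'opening': 0.08575001615298901} 0.0187
scene jig 0.82 [ 0.5999 -0.1409  0.0031]
scene jig 0.46 [0.628  0.495  0.0014]
scene bar_mid 0.64 [0.8045 0.3036 0.0015]
scene bar_mid 0.61 [0.3024 0.1932 0.0064]
scene bar_mid 0.6 [0.5359 0.3169 0.0032]
scene clip_tab 0.58 [ 0.5475 -0.1355  0.0606]
scene clip_hinge 0.8 [ 0.6615 -0.1553  0.0517]
scene rail 0.91 [ 0.6017 -0.1432  0.0241]
scene stop 0.53 [ 0.3949 -0.4427 -0.0009]
scene offcut 0.85 [ 0.4895  0.171  -0.0018]
scene offcut 0.47 [0.5404 0.315  0.005 ]
scene oil 0.75 [ 0.6098 -0.445   0.0019]
scene oil 0.42 [0.6281 0.4936 0.0022]
side jig 0.62 [ 0.5995 -0.1409 -0.0011]
side bar_mid 0.89 [0.8004 0.3007 0.0076]
side bar_mid 0.82 [0.5375 0.3186 0.0077]
side bar_mid 0.56 [0.2984 0.1925 0.0052]
side clip_tab 0.81 [ 0.5458 -0.136   0.0608]
side clip_hinge 0.88 [ 0.6596 -0.1527  0.0498]
side rail 0.7 [ 0.6025 -0.1389  0.0292]
side offcut 0.89 [ 0.4873  0.1659 -0.0026]
side can 0.69 [ 0.7202  0.1355 -0.002 ]
side oil 0.91 [ 0.6082 -0.4442  0.0014]
```

View pics/scene.png

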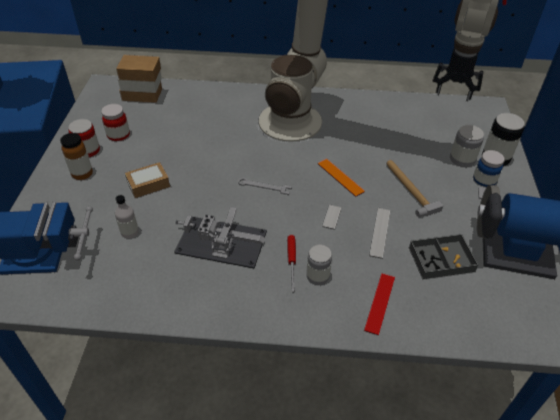

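View pics/side.png

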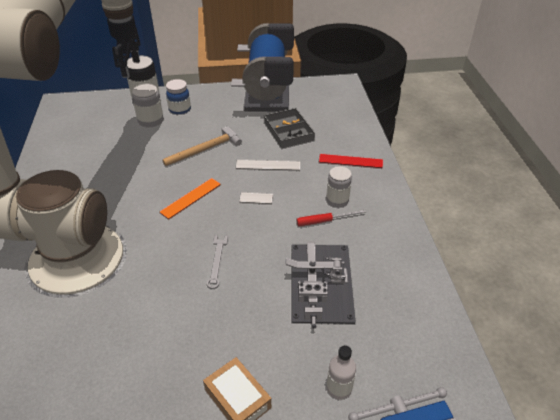

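The scene shows the silver bar at about (380,232), with the red and orange look-alikes at (380,303) and (341,177). The jig is at (222,240) with its clip to the bar side. In the side view the bar is at (268,165) and the jig at (321,283), with its stop towards the camera.

```bash
python3 - <<'E'
from h import *
for c in ['scene','side']:
    im,d,K=snap(c); P=cloud(K,d); g=im.astype(int)
    for n,x,y,r,zlo,zhi in [('bar',.537,.318,.13,-.01,.03),('off',.488,.168,.07,-.01,.03)]:
        m=(np.hypot(P[...,0]-x,P[...,1]-y)<r)&(g.min(-1)>165)&(d>0)
        q=P[m]; R=cv2.minAreaRect(q[:,:2].astype(np.float32)); print(c,n,m.sum(),R,np.median(q[:,2]))
    # base plate: dark pixels
    x,y=.6,-.14
    m=(np.hypot(P[...,0]-x,P[...,1]-y)<.19)&(g.max(-1)<95)&(P[...,2]>.004)&(P[...,2]<.02)
    q=P[m]; R=cv2.minAreaRect(q[:,:2].astype(np.float32)); print(c,'base',m.sum(),R)
E
```

```text
scene bar 0 ((0.0, 0.0), (0.0, 0.0), 0.0) nan
scene off 0 ((0.0, 0.0), (0.0, 0.0), 0.0) nan
scene base 2110 ((0.6293697953224182, -0.12305299937725067), (0.33188778162002563, 0.15906305611133575), 81.29683685302734)
side bar 541 ((0.531696617603302, 0.2714786231517792), (0.16379845142364502, 0.20098735392093658), 79.26541900634766) 0.008154326055757645
side off 310 ((0.48901769518852234, 0.17374366521835327), (0.057654403150081635, 0.09438081830739975), 78.81007385253906) 0.008004234713908846
side base 2877 ((0.6264662146568298, -0.12210555374622345), (0.3323931396007538, 0.1484731137752533), 81.78726196289062)
  return _methods._mean(a, axis=axis, dtype=dtype,
  ret = ret.dtype.type(ret / rcount)
```

Emit:
servo_tool(moves=[[[0,0,-7.1],[0,0,0],60],[[0,0,0],[-0.031,-0.037,0],60],[[0,0,0],[-0.031,-0.037,0],60],[[0,0,0],[-0.031,-0.037,0],60],[[0,0,0],[-0.031,-0.037,0],60],[[0,0,0],[-0.031,-0.037,0],60],[[0,0,0],[-0.031,-0.037,0],60],[[0,0,0],[-0.031,-0.037,0],60],[[0,0,0],[-0.031,-0.037,0],60],[[0,0,0],[-0.031,-0.037,0],60],[[0,0,0],[-0.031,-0.037,0],60],[[0,0,0],[-0.031,-0.037,0],60]])

```text
time: 2.3
ee_pos: [0.4257, 0.0746, 0.2316]
tcp_rot: [180.0, 0.1, 171.5]
wrist_force: [0.8, 0.5, -0.5]
opening: 0.0512
grasp_force: 0.0
```

Emit:
servo_tool(moves=[[[0,0,0],[-0.031,-0.037,0],60],[[0,0,0],[-0.031,-0.037,0],60],[[0,0,0],[-0.031,-0.037,0],60],[[0,0,0],[0,0,0],60]])

```text
time: 2.7
ee_pos: [0.5022, -0.0511, 0.23]
tcp_rot: [-179.9, -0.1, 171.2]
wrist_force: [-0.4, 0.3, -0.4]
opening: 0.0511
grasp_force: 0.0
```

```bash
python3 - <<'E'
from h import *
o=get_obs();print(o['time'],o['ee_pos'],o['tcp_rot'],o['q'])
im,d,K=snap('wrist','w1.png'); print('cam at',-np.asarray(K['R']).T@K['t'],np.asarray(K['R'])[2])
for n in ['jig','clip_tab','clip_hinge','rail']:
    for r in mark_of(n,'wrist')[:1]: print(n,round(r['score'],2),w(K,r['xyz']).round(4))
P=cloud(K,d); np.save('P1.npy',P)
E
```

```text
2.7 [ 0.50222849 -0.05112787  0.22999519] [-1.79947243e+02 -5.62245195e-02  1.71200318e+02] [-5.78472747e+00 -1.18794587e+00  3.60087236e+00  9.48477397e+01
 -4.97263655e-02  3.01495468e+00]
cam at [ 0.42472018 -0.04014597  0.37300479] [ 0.29882466 -0.04670864 -0.95316427]
jig 0.66 [ 0.6    -0.1481 -0.0007]
clip_tab 0.61 [ 0.545  -0.1383  0.0568]
clip_hinge 0.68 [ 0.658  -0.1534  0.0497]
rail 0.98 [ 0.6016 -0.1476  0.0304]
```

View pics/w1.png

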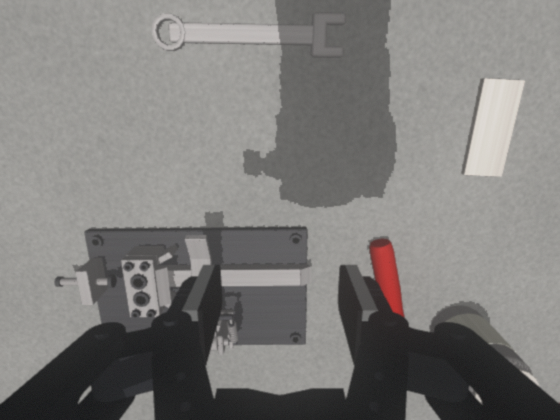

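The wrist view shows the jig plate with its near edge from (88,229) to (307,228), right edge down to (307,345), the clip tab at (195,245), the rail and the bridge at (140,290).

```bash
python3 - <<'E'
from h import *
im=cv2.imread('pics/w1.png').astype(int);P=np.load('P1.npy');g=im.max(-1)
K=calibration('wrist');M=np.asarray(K['camera_matrix']);C=w(K,[0,0,0])
def onz(u,v,z):
    r=np.asarray(K['R']).T@np.array([(u-M[0,2])/M[0,0],(v-M[1,2])/M[1,1],1]);return (C+r*(z-C[2])/r[2])[:2]
# near edge per column at top face
E=[]
for u in range(100,296,4):
    v=[v for v in range(215,242) if g[v,u]<85 and g[v-1,u]>=85]
    if v: E.append((u,v[0]))
E=np.array(E); a=np.polyfit(E[:,0],E[:,1],1); r=np.abs(np.polyval(a,E[:,0])-E[:,1]); E=E[r<2]; a=np.polyfit(E[:,0],E[:,1],1);print('near',a,len(E))
p,q=[onz(u,np.polyval(a,u)-.5,.01) for u in (100,290)]; print(p,q,'yaw',np.degrees(np.arctan2(q[1]-p[1],q[0]-p[0]))-90)
for v in (240,255,300,330):
    u=[u for u in range(296,320) if g[v,u-1]<85 and g[v,u]>=85];print('right',v,u,[onz(x-.5,v,.01).round(4) for x in u[:1]])
    u=[u for u in range(75,110) if g[v,u-1]>=85 and g[v,u]<85];print('left',v,u,[onz(x-.5,v,.01).round(4) for x in u[:1]])
# tab points
m=(P[...,2]>.06)&(P[...,0]<.565)&(P[...,0]>.52)&(np.abs(P[...,1]+.135)<.03);print('tab',m.sum(),P[m].mean(0),P[m].min(0),P[m].max(0))
m=(abs(P[...,2]-.024)<.003)&(P[...,1]>-.12)&(abs(P[...,0]-.61)<.03)&(g>110);R=cv2.minAreaRect(P[m][:,:2].astype(np.float32));print('rail',m.sum(),R)
E
```

```text
near [-1.15051020e-02  2.30275408e+02] 49
[ 0.52906252 -0.248926  ] [ 0.55691403 -0.04389497] yaw -7.735735388915444
right 240 [300] [array([ 0.5742, -0.0357])]
left 240 [92, 100] [array([ 0.5406, -0.2621])]
right 255 [] []
left 255 [] []
right 300 [] []
left 300 [94] [array([ 0.6137, -0.2828])]
right 330 [] []
left 330 [88] [array([ 0.6523, -0.3023])]
tab 355 [ 0.54090297 -0.13681989  0.06421108] [ 0.53234635 -0.14814688  0.06007505] [ 0.55317049 -0.1266477   0.06876472]
rail 1995 ((0.61598140001297, -0.03050392121076584), (0.05079474300146103, 0.17838020622730255), 1.1243230104446411)
```

Emit:
servo_tool(moves=[[[0,0,-0.6],[-0.018,-0.026,0.02],60],[[0,0,0],[-0.018,-0.026,0.03],60],[[0,0,0],[-0.0187,-0.0265,0.035],60],[[0,0,0],[0,0,0.04],55],[[0,0,0],[0,0,0.03],50],[[0,0,0],[0,0,0.015],50],[[0,0,0],[0,0,0],50]], force=20)

```text
time: 3.65
ee_pos: [0.5425, -0.1311, 0.0599]
tcp_rot: [180.0, -0.2, 172.2]
wrist_force: [0.5, 0.1, -0.1]
opening: 0.0426
grasp_force: 0.0
```

```bash
python3 - <<'E'
from h import *
o=get_obs();print(o['time'],o['ee_pos'],o['tcp_rot'],o['wrist_force'],o['opening'])
im,d,K=snap('wrist','w2.png')
E
```

```text
3.65 [ 0.54252462 -0.13114715  0.05992559] [ 1.79982174e+02 -1.52519649e-01  1.72159037e+02] [ 0.46025775  0.12989401 -0.12126255] 0.04258084255621324
```

View pics/w2.png

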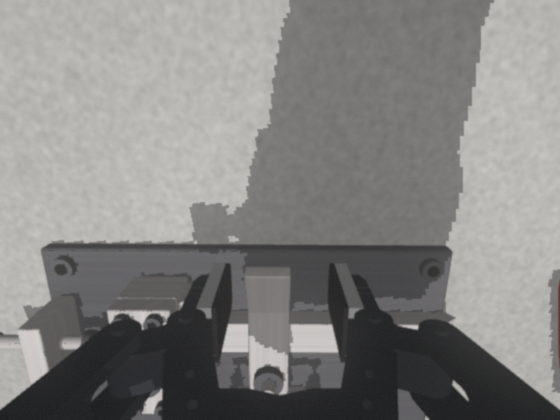

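The tab is at about (268,290), between the pads at 230 and 328, slightly left of centre. I'll correct by 5 mm, descend and pinch.

Emit:
servo_tool(moves=[[[0,0,0],[-0.0035,-0.0048,0.008],50],[[0,0,0],[0,0,0.007],50],[[0,0,0],[0,0,0],30],[[0,0,0],[0,0,0],15],[[0,0,0],[0,0,0],15],[[0,0,0],[0,0,0],15]], force=20)

```text
time: 4.3
ee_pos: [0.5465, -0.1373, 0.0465]
tcp_rot: [180.0, 0.0, 172.1]
wrist_force: [-0.5, 5.1, -0.2]
opening: 0.0189
grasp_force: 22.0
```

Emit:
servo_tool(moves=[[[0,0,0],[-0.0027,0.001,-0.0145],10],[[0,0,0],[-0.0046,0,-0.014],10],[[0,0,0],[-0.0064,0,-0.0133],10],[[0,0,0],[-0.0081,0,-0.0123],10],[[0,0,0],[-0.0097,0,-0.0111],10],[[0,0,0],[-0.0111,0,-0.0097],10]], force=30)

```text
time: 4.9
ee_pos: [0.5879, -0.1431, 0.1226]
tcp_rot: [-179.9, -0.1, 172.0]
wrist_force: [-3.8, -2.7, -2.6]
opening: 0.0189
grasp_force: 29.3
```

Emit:
servo_tool(moves=[[[0,0,0],[-0.0123,0,-0.0082],10],[[0,0,0],[-0.0133,0,-0.0065],10],[[0,0,0],[-0.014,0,-0.0046],10],[[0,0,0],[-0.0145,0,-0.0027],10],[[0,0,0],[-0.0147,0,-0.0008],10],[[0,0,0],[-0.014,0,0.0012],10],[[0,0,0],[0,0,0],10]])

```text
time: 5.6
ee_pos: [0.674, -0.1555, 0.1474]
tcp_rot: [-179.9, 0.5, 172.0]
wrist_force: [3.0, -3.7, 14.0]
opening: 0.0181
grasp_force: 30.3
```

Emit:
servo_tool(moves=[[[0,0,0],[-0.001,0,-0.001],30],[[0,0,0],[0,0,0],50],[[0,0,0],[0,0,0],50],[[0,0,0],[0,0,-0.03],50],[[0,0,0],[0,0,-0.04],50],[[0,0,0],[0.03,0.03,-0.02],50],[[0,0,0],[0.03,0.035,0],50],[[0,0,0],[0.03,0.035,0],50]])

```text
time: 6.4
ee_pos: [0.5955, -0.0419, 0.2342]
tcp_rot: [180.0, 0.0, 172.0]
wrist_force: [0.2, 0.9, -0.3]
opening: 0.0428
grasp_force: 0.0
```

```bash
python3 - <<'E'
from h import *
o=get_obs();print(o['time'],o['ee_pos'],o['tcp_rot'],o['wrist_force'],o['opening'])
for c in ['scene','side']:
    im,d,K=snap(c)
    for n in ['clip_tab','clip_hinge']:
        for r in mark_of(n,c)[:1]: print(c,n,round(r['score'],2),w(K,r['xyz']).round(4))
    P=cloud(K,d);m=(P[...,2]>.13)&(np.hypot(P[...,0]-.67,P[...,1]+.153)<.035);print(m.sum(),P[m].mean(0) if m.any() else 0)
    g=im.astype(int)
    m=(np.hypot(P[...,0]-.537,P[...,1]-.318)<.125)&(P[...,2]>.0045)&(P[...,2]<.013)&(np.ptp(g,axis=2)<30)&(g.mean(-1)>120)
    mm=cv2.morphologyEx(m.astype(np.uint8),cv2.MORPH_OPEN,np.ones((3,3)))>0
    n,l,s,_=cv2.connectedComponentsWithStats(mm.astype(np.uint8))
    if n>1:
        k=1+s[1:,4].argmax(); print(c,'bar',s[k,4],cv2.minAreaRect(P[l==k][:,:2].astype(np.float32)))
E
```

```text
6.4 [ 0.59552946 -0.04185925  0.2342172 ] [1.79999217e+02 3.88372779e-02 1.72011332e+02] [ 0.23072268  0.86155263 -0.2519518 ] 0.04282897910078116
scene clip_tab 0.57 [ 0.668  -0.153   0.1619]
scene clip_hinge 0.81 [ 0.6616 -0.1541  0.051 ]
71 [ 0.66920083 -0.15276326  0.15400499]
scene bar 319 ((0.5496853590011597, 0.31465286016464233), (0.03949576988816261, 0.17234519124031067), 80.61273956298828)
side clip_tab 0.77 [ 0.67   -0.1519  0.1637]
side clip_hinge 0.67 [ 0.6598 -0.1537  0.0514]
103 [ 0.66546477 -0.15764517  0.16089603]
side bar 276 ((0.5738404393196106, 0.30937159061431885), (0.04414006695151329, 0.12518221139907837), 82.62581634521484)
```

Emit:
servo_tool(moves=[[[0,0,0],[0.02,0.039,0],60],[[0,0,0],[0.02,0.039,0],80],[[0,0,0],[0.02,0.039,0],80],[[0,0,0],[0.02,0.039,0],80],[[0,0,0],[0.02,0.039,0],80],[[0,0,0],[0.02,0.039,0],80],[[0,0,0],[0.02,0.039,0],80],[[0,0,0],[0.02,0.039,0],80],[[0,0,0],[0.018,0.037,0],80],[[0,0,0],[0,0,0],80],[[0,0,0],[0,0,0],80]])

```text
time: 7.8
ee_pos: [0.4688, 0.3278, 0.2331]
tcp_rot: [-179.9, -0.0, 172.1]
wrist_force: [-0.0, 0.1, 1.1]
opening: 0.068
grasp_force: 0.0
```

```bash
python3 - <<'E'
from h import *
o=get_obs();print(o['time'],o['ee_pos'],o['tcp_rot'],o['q'])
im,d,K=snap('wrist','w3.png'); P=cloud(K,d); np.save('P3.npy',P)
for r in mark_of('bar_mid','wrist')[:2]: print(r['score'],w(K,r['xyz']))
for r in cut_out('bar_mid','wrist')[:2]:
    m=r['mask']; q=P[m]; print(r['score'],m.sum(),np.median(q[:,2]),cv2.minAreaRect(q[np.abs(q[:,2]-.008)<.003][:,:2].astype(np.float32)))
E
```

```text
7.8 [0.46879653 0.32781645 0.23312448] [-1.79944128e+02 -3.28131922e-02  1.72109828e+02] [ 3.49733123e+01  8.17174531e+00  1.37757681e+01  9.56660811e+01
 -1.86314548e-02  4.28634789e+01]
0.89 [0.54213209 0.31324755 0.00276039]
0.77 [0.3018692  0.19245236 0.00354338]
0.67 5907 0.008257818469796584 ((0.32111167907714844, 0.21138322353363037), (0.13876178860664368, 0.04016407951712608), 40.68627166748047)
0.59 6121 0.008151766858082717 ((0.5379065871238708, 0.3145420551300049), (0.040087416768074036, 0.19961459934711456), 80.59515380859375)
```

View pics/w3.png

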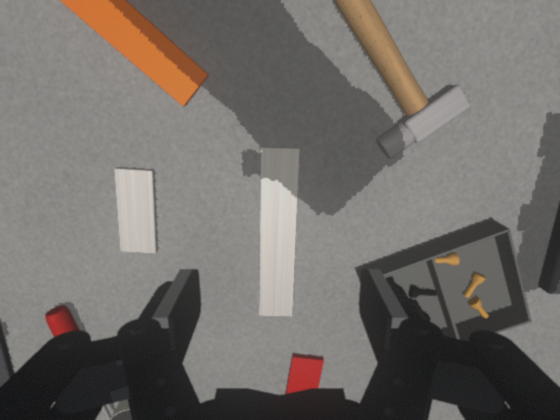

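The bar is at (279,232), ends at rows 148 and 316, the hammer and tray well clear of the fingers' path; measured 199.6 × 40 mm at 8 mm height, which fits.

Emit:
servo_tool(moves=[[[0,0,1.5],[0.0048,-0.0018,0.036],70],[[0,0,0],[0,0,0.036],70],[[0,0,0],[0,0,0.036],70],[[0,0,0],[0,0,0.036],70],[[0,0,0],[0,0,0.036],70],[[0,0,0],[0,0,0.034],70],[[0,0,0],[0,0,0.006],70],[[0,0,0],[0,0,0.004],70],[[0,0,0],[0,0,0.003],60],[[0,0,0],[0,0,0],60]], force=50)

```text
time: 8.95
ee_pos: [0.4642, 0.3268, 0.0083]
tcp_rot: [179.9, 0.1, 170.5]
wrist_force: [0.6, 0.1, 0.4]
opening: 0.0512
grasp_force: 0.0
```

Emit:
servo_tool(moves=[[[0,0,0],[0,0,0.005],56],[[0,0,0],[0,0,0],44],[[0,0,0],[0,0,0],35],[[0,0,0],[0,0,0],35],[[0,0,0],[0,0,0],35]], force=50)

```text
time: 9.45
ee_pos: [0.4636, 0.3268, 0.0024]
tcp_rot: [180.0, 0.0, 170.6]
wrist_force: [-0.1, -0.5, 5.3]
opening: 0.0381
grasp_force: 50.7
```

```bash
python3 - <<'E'
from h import *
o=get_obs();print(o['time'],o['ee_pos'],o['wrist_force'],o['opening'],o['grasp_force'])
im,d,K=snap('wrist'); cv2.imwrite('pics/w4.png',im[200:,:,::-1])
E
```

```text
9.45 [0.46356134 0.32675807 0.00240301] [-0.05275924 -0.53049997  5.27306096] 0.0380670112290736 50.680421590805054
```

View pics/w4.png

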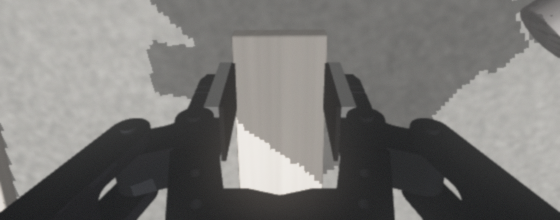

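The bar is held squarely between both pads (230–330), its end edge visible. Refining the rail line from the first wrist picture.

```bash
python3 - <<'E'
from h import *
P=np.load('P1.npy');im=cv2.imread('pics/w1.png').astype(int).max(-1)
xj=np.array([.990,-.139]);yj=np.array([.139,.990])
for u in (235,250,265,280,295):
    v=np.arange(255,300); g=im[v,u]
    gr=np.diff(g); a=gr.argmax();b=gr.argmin()
    print(u,'edges v',v[a]+.5,v[b]+.5, 'xj of rail px', [(round(float(P[k,u,:2]@xj),4),round(float(P[k,u,2]),4)) for k in (v[a]+1,(v[a]+v[b])//2,v[b])], 'y',round(float(P[(v[a]+v[b])//2,u,:2]@yj),4))
s=P[262:290,230:300]; z=s[...,2]; q=s[(abs(z-.024)<.003)][:,:2]
A=cv2.minAreaRect(q.astype(np.float32));print(A,len(q),np.array(A[0])@xj,np.array(A[0])@yj)
# bridge top z=.051
q=P[(abs(P[...,2]-.051)<.003)&(np.hypot(P[...,0]-.587,P[...,1]+.209)<.05)]
A=cv2.minAreaRect(q[:,:2].astype(np.float32));print('bridge',A,len(q),np.array(A[0])@xj,np.array(A[0])@yj)
E
```

```text
235 edges v 269.5 285.5 xj of rail px [(0.6038, 0.0238), (0.6123, 0.0237), (0.622, 0.0238)] y -0.0321
250 edges v 269.5 285.5 xj of rail px [(0.6042, 0.0233), (0.6114, 0.0257), (0.6213, 0.0255)] y -0.0155
265 edges v 269.5 285.5 xj of rail px [(0.6033, 0.0256), (0.6131, 0.0231), (0.622, 0.0245)] y 0.0006
280 edges v 269.5 285.5 xj of rail px [(0.6048, 0.023), (0.6131, 0.0234), (0.6223, 0.0244)] y 0.017
295 edges v 268.5 285.5 xj of rail px [(0.6032, 0.0242), (0.6115, 0.0244), (0.6227, 0.0242)] y 0.0334
((0.6072803735733032, -0.08525334298610687), (0.0757005512714386, 0.02124733291566372), 82.13916015625) 1227 0.613057784512639 1.1162370443351666e-05
bridge ((0.5882030725479126, -0.20972561836242676), (0.028628038242459297, 0.06671875715255737), 84.11688232421875) 723 0.6114729027748108 -0.12586813509464262
```

Emit:
servo_tool(moves=[[[0,0,0],[0,0,-0.02],35],[[0,0,0],[0,0,-0.034],35],[[0,0,0],[0,0,-0.034],35],[[0,0,0],[0,0,-0.034],35],[[0,0,0],[0,0,-0.034],35],[[0,0,8.0],[0,0,-0.034],35],[[0,0,8.0],[0,0,0],35],[[0,0,8.0],[0,0,0],35],[[0,0,8.0],[0,0,0],35],[[0,0,8.0],[0,0,0],35],[[0,0,8.0],[0,0,0],35],[[0,0,8.0],[0,0,0],35]], force=60)

```text
time: 10.7
ee_pos: [0.4629, 0.3262, 0.1909]
tcp_rot: [-179.9, 0.0, 114.2]
wrist_force: [-0.0, -0.6, -2.5]
opening: 0.0372
grasp_force: 60.5
```

Emit:
servo_tool(moves=[[[0,0,8.0],[0,0,0],35],[[0,0,8.0],[0,0,0],35],[[0,0,8.0],[0,0,0],35],[[0,0,8.4],[0,0,0],35],[[0,0,0],[0,0,0],35],[[0,0,0],[0,0,0],35]])

```text
time: 11.3
ee_pos: [0.463, 0.3264, 0.1913]
tcp_rot: [-180.0, 0.0, 82.4]
wrist_force: [0.4, -0.1, -2.3]
opening: 0.0376
grasp_force: 60.5
```

Emit:
servo_tool(moves=[[[0,0,0.3],[-0.0342,0.0221,0],35],[[0,0,0],[-0.0342,0.0221,0],35],[[0,0,0],[-0.0342,0.0221,0],35],[[0,0,0],[-0.0342,0.0221,0],35],[[0,0,0],[-0.0342,0.0221,0],35],[[0,0,0],[-0.0342,0.0221,0],35],[[0,0,0],[-0.0342,0.0221,0],35],[[0,0,0],[-0.0342,0.0221,0],35],[[0,0,0],[-0.0342,0.0221,0],35],[[0,0,0],[0,0,0],35],[[0,0,0],[0,0,0],35]])

```text
time: 12.4
ee_pos: [0.6167, -0.0071, 0.1911]
tcp_rot: [-179.9, -0.0, 81.9]
wrist_force: [-0.2, 1.0, -1.3]
opening: 0.0374
grasp_force: 60.6
```

```bash
python3 - <<'E'
from h import *
o=get_obs();print(o['time'],o['ee_pos'],o['tcp_rot'],o['wrist_force'],o['torque'])
im,d,K=snap('side','s2.png'); im,d,K=snap('wrist','w5.png'); P=cloud(K,d)
xj=np.array([.990,-.139]);yj=np.array([.139,.990])
r=[r for r in cut_out('bar_mid','wrist')]
for r in r[:3]:
    q=P[r['mask']];q=q[np.abs(q[:,2]-.197)<.012]
    if len(q)>100:
        A=cv2.minAreaRect(q[:,:2].astype(np.float32));print('bar',len(q),A,np.array(A[0])@xj-.6125,np.array(A[0])@yj+.06,np.polyfit(q[:,:2]@yj+.06,q[:,2],1))
E
```

```text
12.4 [ 0.61674324 -0.00709383  0.19113543] [-1.79927599e+02 -7.69772163e-03  8.19283116e+01] [-0.18236024  0.95765481 -1.288911  ] [ 0.19820239 -0.05671924  0.01395058]
bar 14073 ((0.6134060621261597, -0.025294683873653412), (0.08483607321977615, 0.04023313522338867), 82.4581069946289) -0.0017120374366641489 0.12022170560061932 [0.01890455 0.19423343]
```

View pics/w5.png

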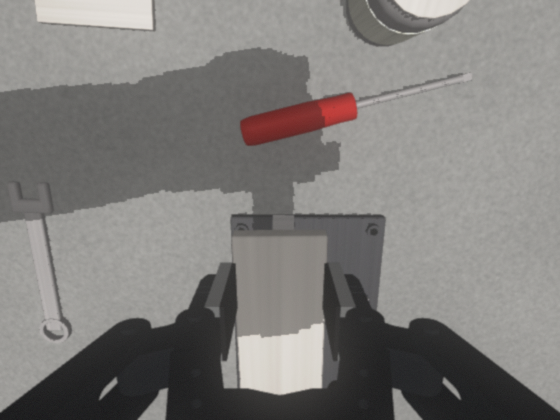

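The view shows the held bar (236–327) above the rail end (273–293), with the rail about 2–3 mm to the right of the bar. The screwdriver at (300,118) is clear. I'll correct by 2 mm and descend.

Emit:
servo_tool(moves=[[[0,-0.6,0],[0,0.002,0.02],35],[[0,0,0],[0,0,0.035],35],[[0,0,0],[0,0,0.035],35],[[0,0,0],[0,0,0.035],35],[[0,0,0],[0,0,0.025],35],[[0,0,0],[0,0,0.004],35],[[0,0,0],[0,0,0],35],[[0,0,0],[0,0,0],35]])

```text
time: 13.35
ee_pos: [0.6195, -0.0075, 0.0398]
tcp_rot: [179.9, 0.6, 81.9]
wrist_force: [0.3, 0.2, -2.0]
opening: 0.0375
grasp_force: 60.6
```

```bash
python3 - <<'E'
from h import *
o=get_obs();print(o['time'],o['ee_pos'],o['tcp_rot'],o['wrist_force'],o['torque'])
xj=np.array([.990,-.139]);yj=np.array([.139,.990])
for c in ['side','scene']:
    im,d,K=snap(c); P=cloud(K,d)
    M=np.asarray(K['camera_matrix']);p=np.asarray(K['R'])@[.598,-.1445,.03]+K['t'];u,v=(M@p/p[2])[:2].astype(int)
    cv2.imwrite('pics/z_%s.png'%c,cv2.resize(im[v-75:v+75,u-100:u+100,::-1],None,fx=4,fy=4,interpolation=cv2.INTER_CUBIC))
    for r in cut_out('bar_mid',c):
        q=P[r['mask']];q=q[(q[:,2]>.025)&(q[:,2]<.06)&(np.abs(q[:,:2]@xj-.6125)<.04)]
        if len(q)>50:
            A=cv2.minAreaRect(q[:,:2].astype(np.float32));print(c,len(q),A,np.array(A[0])@xj-.6125,np.array(A[0])@yj+.06,np.polyfit(q[:,:2]@yj+.06,q[:,2],1))
E
```

```text
13.35 [ 0.61945145 -0.00746433  0.03982908] [179.85779744   0.58064417  81.92620553] [ 0.29722947  0.2358004  -2.04467651] [ 0.17868583 -0.01901635  0.04213249]
side 929 ((0.6088545918464661, -0.08388771861791611), (0.20212912559509277, 0.04006370157003403), 82.55415344238281) 0.0019264388158917178 0.06158194683492184 [0.01790095 0.04295774]
scene 527 ((0.6120660901069641, -0.08177994191646576), (0.19699139893054962, 0.04753733426332474), 81.65277099609375) 0.0048128411322831965 0.06411504402756692 [0.01914297 0.04171965]
scene 281 ((0.5948479175567627, -0.20375071465969086), (0.04463886842131615, 0.0691840723156929), 80.94619750976562) 0.004720787718892061 -0.059029346972703914 [-0.06458407  0.0398043 ]
```

View pics/z_side.png

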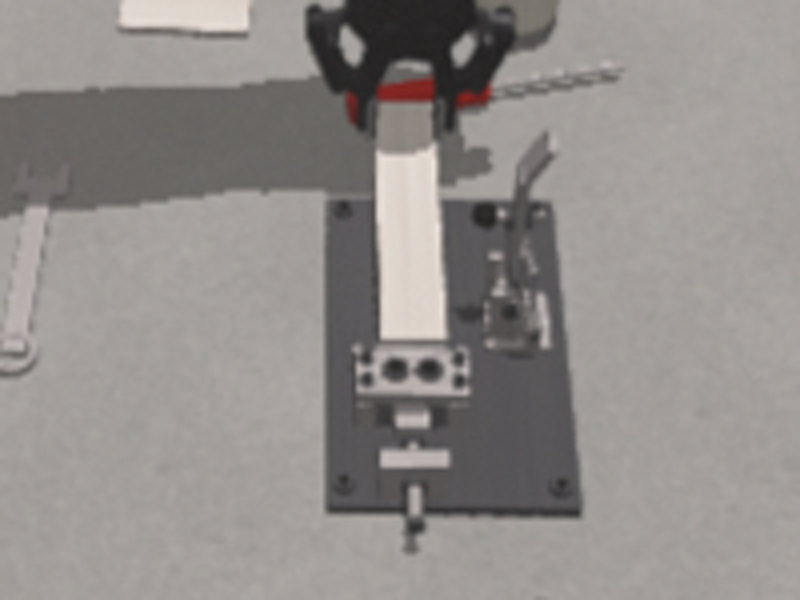

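The bar lies over the rail, its front end (row 340) just before the bridge (row 345), centred at column 413 against the bridge's 412. I'll level it and lower it.

Emit:
servo_tool(moves=[[[0,-1.0,0],[0,0,0.005],35],[[0,0,0],[0,0,0.004],35],[[0,0,0],[0,0,0.001],35],[[0,0,0],[0,0,0.001],35],[[0,0,0],[0,0,0.001],35],[[0,0,0],[0,0,0],35]])

```text
time: 14.15
ee_pos: [0.6185, -0.0082, 0.026]
tcp_rot: [180.0, 1.6, 81.9]
wrist_force: [-1.3, 1.1, 1.2]
opening: 0.0374
grasp_force: 61.0
```

Emit:
servo_tool(moves=[[[0,0,0],[-0.003,0,0.0001],35],[[0,0,0],[-0.003,0,0.0001],35],[[0,0,0],[-0.003,0,0.0001],35],[[0,0,0],[-0.003,0,0.0001],35],[[0,0,0],[-0.003,0,0.0001],35],[[0,0,0],[0,0,0],35]])

```text
time: 14.75
ee_pos: [0.6167, -0.0238, 0.0262]
tcp_rot: [179.9, 1.6, 81.8]
wrist_force: [0.9, -0.2, 4.5]
opening: 0.0375
grasp_force: 61.5
```

Emit:
servo_tool(moves=[[[0,0,0],[-0.003,0,-0.0003],35],[[0,0,0],[-0.003,0,0],35],[[0,0,0],[-0.003,0,0.0001],35],[[0,0,0],[-0.003,0,0.0001],35],[[0,0,0],[-0.003,0,0.0001],35],[[0,0,0],[-0.003,0,0.0001],35],[[0,0,0],[0,0,0],35]])

```text
time: 15.45
ee_pos: [0.614, -0.0415, 0.0265]
tcp_rot: [180.0, 1.6, 81.8]
wrist_force: [0.5, 0.9, 5.6]
opening: 0.0376
grasp_force: 61.6
```

Emit:
servo_tool(moves=[[[0,0,0],[-0.0025,0,-0.0004],35],[[0,0,0],[-0.0025,0,0],35],[[0,0,0],[-0.002,0,0],35],[[0,0,0],[-0.0015,0,0],35],[[0,0,0],[-0.001,0,0],35],[[0,0,0],[-0.001,0,0],35],[[0,0,0],[0,0,0],35]])

```text
time: 16.15
ee_pos: [0.6122, -0.0515, 0.0267]
tcp_rot: [-180.0, 1.6, 81.9]
wrist_force: [0.0, 0.7, 2.3]
opening: 0.0375
grasp_force: 61.2
```

Emit:
servo_tool(moves=[[[0,0,0],[-0.0008,0,0],35],[[0,0,0],[-0.0008,0,0],35],[[0,0,0],[-0.0008,0,0],35]], force=20)

```text
time: 16.45
ee_pos: [0.612, -0.0537, 0.0267]
tcp_rot: [-180.0, 1.6, 81.9]
wrist_force: [0.4, 1.9, 1.4]
opening: 0.0377
grasp_force: 61.0
```

Emit:
servo_tool(moves=[[[0,0,0],[-0.0008,0,0],35],[[0,0,0],[-0.0008,0,0],35],[[0,0,0],[0,0,0],35]])

```text
time: 16.75
ee_pos: [0.6117, -0.0555, 0.0267]
tcp_rot: [-180.0, 1.6, 81.9]
wrist_force: [0.0, 0.1, 0.3]
opening: 0.0373
grasp_force: 60.9
```

Emit:
servo_tool(moves=[[[0,0,0],[-0.0008,0,0.0002],35],[[0,0,0],[-0.0008,0,0],35],[[0,0,0],[-0.0008,0,0],35]])

```text
time: 17.05
ee_pos: [0.6115, -0.0577, 0.0267]
tcp_rot: [-180.0, 1.6, 81.9]
wrist_force: [0.6, 1.4, 0.6]
opening: 0.0375
grasp_force: 61.0
```

Emit:
servo_tool(moves=[[[0,0,0],[-0.0008,0,0.0002],35],[[0,0,0],[-0.0008,0,0],35],[[0,0,0],[-0.0008,0,0],35]])

```text
time: 17.35
ee_pos: [0.6112, -0.06, 0.0267]
tcp_rot: [180.0, 1.6, 81.9]
wrist_force: [-0.4, 1.3, 0.6]
opening: 0.0373
grasp_force: 61.0
```

Emit:
servo_tool(moves=[[[0,0,0],[-0.0008,0,0.0002],35],[[0,0,0],[-0.0008,0,0],35],[[0,0,0],[-0.0008,0,0],35]])

```text
time: 17.65
ee_pos: [0.6109, -0.0624, 0.0266]
tcp_rot: [180.0, 1.6, 81.9]
wrist_force: [0.1, 1.9, 1.5]
opening: 0.0375
grasp_force: 61.2
```

Emit:
servo_tool(moves=[[[0,0,0],[-0.0008,0,0],35],[[0,0,0],[-0.0008,0,0],35],[[0,0,0],[-0.0008,0,0],35]])

```text
time: 17.95
ee_pos: [0.6105, -0.0648, 0.0266]
tcp_rot: [180.0, 1.6, 81.9]
wrist_force: [0.9, 1.9, 3.9]
opening: 0.0375
grasp_force: 61.2
```

Emit:
servo_tool(moves=[[[0,0,0],[-0.0008,0,-0.0002],35],[[0,0,0],[-0.0008,0,0],35],[[0,0,0],[-0.0008,0,0],35]])

```text
time: 18.25
ee_pos: [0.61, -0.0672, 0.0267]
tcp_rot: [-180.0, 1.6, 81.9]
wrist_force: [0.6, 1.5, 1.1]
opening: 0.0375
grasp_force: 61.0
```

Emit:
servo_tool(moves=[[[0,0,0],[-0.0008,0,0],35],[[0,0,0],[-0.0008,0,0],35],[[0,0,0],[-0.0008,0,0],35]])

```text
time: 18.55
ee_pos: [0.6095, -0.0697, 0.0266]
tcp_rot: [-180.0, 1.6, 81.9]
wrist_force: [-0.4, 0.5, -1.8]
opening: 0.0372
grasp_force: 60.7
```

Emit:
servo_tool(moves=[[[0,0,0],[-0.0008,0,0.0002],35],[[0,0,0],[-0.0008,0,0],35],[[0,0,0],[-0.0008,0,0],35]])

```text
time: 18.85
ee_pos: [0.6094, -0.0714, 0.0266]
tcp_rot: [-180.0, 1.5, 81.9]
wrist_force: [1.3, 7.1, -0.8]
opening: 0.0375
grasp_force: 60.7
```

Emit:
servo_tool(moves=[[[0,0,0],[-0.0003,0,0],35],[[0,0,0],[0,0,0],35],[[0,0,0],[0,0,0],35]])

```text
time: 19.15
ee_pos: [0.6094, -0.0713, 0.0266]
tcp_rot: [-180.0, 1.5, 81.9]
wrist_force: [1.1, 5.6, -1.2]
opening: 0.0371
grasp_force: 60.7
```

Emit:
servo_tool(moves=[[[0,0,0],[0,0,0],50],[[0,0,0],[0,0,0],62],[[0,0,0],[0,0,0],62],[[0,0,0],[0,0,-0.01],62],[[0,0,0],[0.003,0,-0.03],62],[[0,0,0],[0.01,0,-0.04],62],[[0,0,0],[0.02,0,-0.04],62],[[0,0,0],[0.02,0,-0.04],62],[[0,0,0],[0,0,-0.04],62],[[0,0,0],[0,0,0],62]])

```text
time: 20.15
ee_pos: [0.6192, -0.0136, 0.2325]
tcp_rot: [179.5, 1.5, 81.9]
wrist_force: [0.5, -0.4, 0.9]
opening: 0.0529
grasp_force: 0.0
```

```bash
python3 - <<'E'
from h import *
o=get_obs();print(o['time'],o['ee_pos'],o['tcp_rot'],o['wrist_force'],o['q'])
xj=np.array([.990,-.139]);yj=np.array([.139,.990])
for c in ['side','scene']:
    im,d,K=snap(c); P=cloud(K,d)
    M=np.asarray(K['camera_matrix']);p=np.asarray(K['R'])@[.598,-.1445,.03]+K['t'];u,v=(M@p/p[2])[:2].astype(int)
    cv2.imwrite('pics/y_%s.png'%c,cv2.resize(im[v-75:v+75,u-100:u+100,::-1],None,fx=4,fy=4,interpolation=cv2.INTER_CUBIC))
    for r in mark_of('clip_tab',c)[:1]: print(c,r['score'],w(K,r['xyz']))
    for r in cut_out('bar_mid',c):
        q=P[r['mask']];q=q[(q[:,2]>.025)&(q[:,2]<.04)&(np.abs(q[:,:2]@xj-.6125)<.04)]
        if len(q)>50:
            A=cv2.minAreaRect(q[:,:2].astype(np.float32));yy=q[:,:2]@yj+.06;print(c,len(q),A[1:],np.array(A[0])@xj-.6125,yy.min(),yy.max(),np.polyfit(yy,q[:,2],1))
E
```

```text
20.15 [ 0.61922894 -0.01361407  0.23249894] [179.45960789   1.54302819  81.91491217] [ 0.51037265 -0.36231074  0.9394512 ] [-0.52301591 14.55017228 21.10128475 96.21832569 -1.60067823 97.55014593]
side 0.68 [ 0.66524525 -0.15437511  0.16090002]
side 747 ((0.20305244624614716, 0.039839208126068115), 82.40201568603516) 0.0007925580441950908 -0.10408295936607401 0.09886266929289925 [-0.00058399  0.03194673]
scene 0.71 [ 0.66812584 -0.14982315  0.16164369]
scene 431 ((0.20183441042900085, 0.045485708862543106), 83.38700866699219) 0.004131517827510756 -0.10309670656437009 0.09944831760342848 [-9.14061255e-05  3.10776180e-02]
```

View pics/y_side.png

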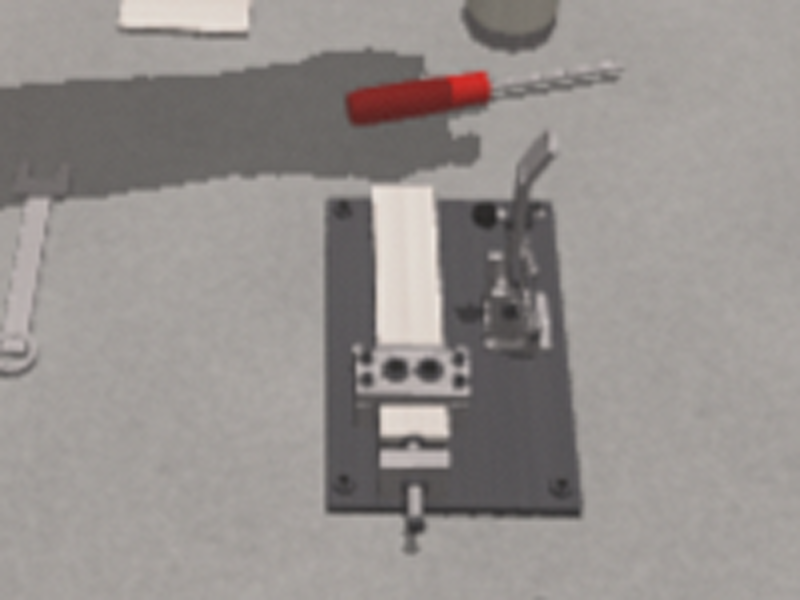

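The bar lies flat on the rail (top 32 mm) with its end at the screw head (414,440), and the clip is still up at (535,165). Turning the tool to take the tab.

Emit:
servo_tool(moves=[[[0,1.5,0],[0,0,0],55],[[0,0,-8.2],[0,0,0],50],[[0,0,-8.2],[0,0,0],50],[[0,0,-8.2],[0,0,0],50],[[0,0,-8.2],[0,0,0],50],[[0,0,-8.2],[0,0,0],50],[[0,0,-8.2],[0,0,0],50],[[0,0,-8.2],[0,0,0],50],[[0,0,-8.2],[0,0,0],50],[[0,0,-8.2],[0,0,0],50],[[0,0,-8.2],[0,0,0],50],[[0,0,-8.2],[0,0,0],50]])

```text
time: 21.65
ee_pos: [0.6174, -0.0145, 0.2246]
tcp_rot: [-180.0, -0.1, 172.4]
wrist_force: [-0.4, 0.2, -0.6]
opening: 0.0428
grasp_force: 0.0
```

Emit:
servo_tool(moves=[[[0,0,0],[-0.0186,-0.0332,0],50],[[0,0,0],[-0.0186,-0.0332,0],50],[[0,0,0],[-0.0186,-0.0332,0],50],[[0,0,0],[-0.0186,-0.0332,0],50],[[0,0,0],[0,0,0],50],[[0,0,0],[0,0,0],50]])

```text
time: 22.25
ee_pos: [0.6728, -0.157, 0.2242]
tcp_rot: [-180.0, -0.1, 172.0]
wrist_force: [0.3, 0.7, 0.4]
opening: 0.043
grasp_force: 0.0
```

Emit:
servo_tool(moves=[[[0,0,0],[-0.001,0.0015,0.03],50],[[0,0,0],[0,0,0.03],50],[[0,0,0],[0,0,0.012],50],[[0,0,0],[0,0,0.0045],50],[[0,0,0],[0,0,0],30],[[0,0,0],[0,0,0],10],[[0,0,0],[0,0,0],10],[[0,0,0],[0,0,0],10]], force=30)

```text
time: 23.05
ee_pos: [0.6744, -0.1555, 0.1507]
tcp_rot: [-179.8, 0.1, 172.0]
wrist_force: [-2.6, -4.6, 2.0]
opening: 0.0189
grasp_force: 32.8
```

Emit:
servo_tool(moves=[[[0,0,0],[0.0101,0,-0.0009],10],[[0,0,0],[0.0102,0,0],10],[[0,0,0],[0.0101,0,0.0009],10],[[0,0,0],[0.01,0,0.0018],10]], force=40)

```text
time: 23.45
ee_pos: [0.6359, -0.1501, 0.1494]
tcp_rot: [-179.8, 0.3, 172.0]
wrist_force: [6.5, -4.9, -0.0]
opening: 0.0194
grasp_force: 39.7
```

Emit:
servo_tool(moves=[[[0,0,0],[0.0098,0,0.0028],10],[[0,0,0],[0.0095,0,0.0036],10],[[0,0,0],[0.0091,0,0.0045],10],[[0,0,0],[0.0087,0,0.0053],10],[[0,0,0],[0.0082,0,0.006],10]])

```text
time: 23.95
ee_pos: [0.5904, -0.1435, 0.1283]
tcp_rot: [-179.8, 0.3, 172.1]
wrist_force: [-2.4, -2.5, 8.7]
opening: 0.0192
grasp_force: 42.9
```

Emit:
servo_tool(moves=[[[0,0,0],[0.0076,0,0.0064],10],[[0,0,0],[0.0069,0,0.007],10],[[0,0,0],[0.0064,0,0.008],10],[[0,0,0],[0.0057,0,0.0086],10]])

```text
time: 24.35
ee_pos: [0.5629, -0.1396, 0.0971]
tcp_rot: [-179.9, 0.1, 172.1]
wrist_force: [-6.0, -1.6, 4.7]
opening: 0.0187
grasp_force: 44.6
```

```bash
python3 - <<'E'
from h import *
o=get_obs();print(o['ee_pos'],o['wrist_force'])
for c in ['side','scene']:
    im,d,K=snap(c)
    for n in ['clip_tab','clip_nose']:
        for r in mark_of(n,c)[:1]: print(c,n,r['score'],w(K,r['xyz']))
E
```

```text
[ 0.56290591 -0.1395919   0.09706105] [-5.98467515 -1.62327028  4.71391074]
side clip_tab 0.65 [ 0.56446864 -0.14053273  0.11300351]
scene clip_tab 0.62 [ 0.56413662 -0.13947611  0.11466101]
scene clip_nose 0.72 [0.72102964 0.13444771 0.00380733]
```

Emit:
servo_tool(moves=[[[0,0,0],[0.0045,0,0.0072],10],[[0,0,0],[0.0039,0,0.0073],10],[[0,0,0],[0.0032,0,0.0075],10],[[0,0,0],[0.0024,0,0.0065],10],[[0,0,0],[0.0012,0,0.004],10],[[0,0,0],[0,0,0],10]])

```text
time: 25.25
ee_pos: [0.5477, -0.1374, 0.0618]
tcp_rot: [-179.9, -0.0, 172.1]
wrist_force: [-1.9, -2.2, -2.3]
opening: 0.0186
grasp_force: 42.4
```

```bash
python3 - <<'E'
from h import *
o=get_obs();print(o['ee_pos'],o['wrist_force'])
for c in ['side','scene']:
    im,d,K=snap(c)
    for n in ['clip_tab']:
        for r in mark_of(n,c)[:1]: print(c,n,r['score'],w(K,r['xyz']))
E
```

```text
[ 0.54766993 -0.13737469  0.06175394] [-1.88575637 -2.15011653 -2.30332449]
scene clip_tab 0.87 [ 0.55096152 -0.13752723  0.08086651]
```

Emit:
servo_tool(moves=[[[0,0,0],[0.0005,0,0.002],10],[[0,0,0],[0.0004,0,0.0015],10],[[0,0,0],[0.0002,0,0.001],10],[[0,0,0],[0,0,0],10]])

```text
time: 25.85
ee_pos: [0.5468, -0.1372, 0.0578]
tcp_rot: [-179.9, -0.0, 172.1]
wrist_force: [-2.8, -2.2, -1.7]
opening: 0.019
grasp_force: 42.3
```

Emit:
servo_tool(moves=[[[0,0,0],[0.0002,0,0.001],10],[[0,0,0],[0,0,0],10]])

```text
time: 26.05
ee_pos: [0.5466, -0.1372, 0.0569]
tcp_rot: [-179.9, -0.0, 172.1]
wrist_force: [-2.9, -3.1, -1.9]
opening: 0.0187
grasp_force: 42.2
```

Emit:
servo_tool(moves=[[[0,0,0],[0.0002,0,0.001],10],[[0,0,0],[0,0,0.0005],10],[[0,0,0],[0,0,0],10]])

```text
time: 26.35
ee_pos: [0.5463, -0.1371, 0.0555]
tcp_rot: [-179.9, -0.0, 172.1]
wrist_force: [-4.9, -1.8, -0.7]
opening: 0.0189
grasp_force: 42.3
```

Emit:
servo_tool(moves=[[[0,0,0],[0.0001,0,0.001],10],[[0,0,0],[0,0,0],10]])

```text
time: 26.55
ee_pos: [0.5462, -0.1371, 0.055]
tcp_rot: [-179.9, 0.0, 172.1]
wrist_force: [-6.8, -2.0, 2.9]
opening: 0.0187
grasp_force: 42.7
```

```bash
python3 - <<'E'
from h import *
o=get_obs();print(o['ee_pos'],o['wrist_force'])
for c in ['side','scene']:
    im,d,K=snap(c)
    for n in ['clip_tab']:
        for r in mark_of(n,c)[:1]: print(c,n,r['score'],w(K,r['xyz']))
    if c=='side':
        M=np.asarray(K['camera_matrix']);p=np.asarray(K['R'])@[.598,-.1445,.03]+K['t'];u,v=(M@p/p[2])[:2].astype(int)
        cv2.imwrite('pics/x_side.png',cv2.resize(im[v-75:v+75,u-100:u+100,::-1],None,fx=4,fy=4,interpolation=cv2.INTER_CUBIC))
E
```

```text
[ 0.54623412 -0.13714832  0.05497209] [-6.8492902  -1.97436344  2.92384985]
side clip_tab 0.69 [ 0.54644671 -0.13640618  0.07432701]
scene clip_tab 0.78 [ 0.5471006  -0.13822909  0.07148244]
```

Emit:
servo_tool(moves=[[[0,0,0],[-0.0005,0,0.0004],10],[[0,0,0],[0,0,0],10]])

```text
time: 26.95
ee_pos: [0.5463, -0.1371, 0.0547]
tcp_rot: [-179.9, -0.0, 172.1]
wrist_force: [-10.2, -2.6, 4.7]
opening: 0.0193
grasp_force: 43.0
```

Emit:
servo_tool(moves=[[[0,0,0],[0.001,0,0],10],[[0,0,0],[0,0,0],10]])

```text
time: 27.15
ee_pos: [0.5463, -0.1372, 0.0548]
tcp_rot: [-179.9, 0.1, 172.1]
wrist_force: [-3.3, -2.9, 2.9]
opening: 0.0188
grasp_force: 42.7
```

Nose in contact with modest force; release.

Emit:
servo_tool(moves=[[[0,0,0],[0,0,0],25],[[0,0,0],[0,0,0],40],[[0,0,0],[0,0,0],50],[[0,0,0],[0,0,0],50],[[0,0,0],[0,0,-0.02],50],[[0,0,0],[0,0,-0.04],50],[[0,0,0],[0.02,0,-0.04],50],[[0,0,0],[0.03,0,-0.03],50],[[0,0,0],[0.03,0,0],50],[[0,0,0],[0,0,0],50]])

```text
time: 28.15
ee_pos: [0.465, -0.1255, 0.1859]
tcp_rot: [-179.9, 0.1, 172.1]
wrist_force: [0.9, -0.0, 0.1]
opening: 0.0427
grasp_force: 0.0
```

```bash
python3 - <<'E'
from h import *
o=get_obs();print(o['time'],o['ee_pos'],o['wrist_force'])
xj=np.array([.990,-.139]);yj=np.array([.139,.990])
for c in ['side','scene']:
    im,d,K=snap(c);P=cloud(K,d)
    for n in ['clip_tab']:
        for r in mark_of(n,c)[:1]: print(c,n,r['score'],w(K,r['xyz']))
    for r in cut_out('bar_mid',c):
        q=P[r['mask']];q=q[(q[:,2]>.025)&(q[:,2]<.04)&(np.abs(q[:,:2]@xj-.6125)<.04)]
        if len(q)>50: yy=q[:,:2]@yj+.06;print(c,len(q),yy.min(),yy.max(),np.polyfit(yy,q[:,2],1))
    if c=='side':
        M=np.asarray(K['camera_matrix']);p=np.asarray(K['R'])@[.598,-.1445,.03]+K['t'];u,v=(M@p/p[2])[:2].astype(int)
        cv2.imwrite('pics/v_side.png',cv2.resize(im[v-75:v+75,u-100:u+100,::-1],None,fx=4,fy=4,interpolation=cv2.INTER_CUBIC))
E
```

```text
28.15 [ 0.46495342 -0.12550358  0.18585642] [ 0.9460464  -0.00609659  0.08041552]
side clip_tab 0.95 [ 0.54768552 -0.13525874  0.06989432]
side 593 -0.10447360094614008 0.09836773058209616 [0.00040975 0.03191492]
scene clip_tab 0.69 [ 0.54983774 -0.13922532  0.07295743]
scene 394 -0.09985886906313093 0.10012017330600237 [0.00066594 0.03120068]
```

View pics/v_side.png

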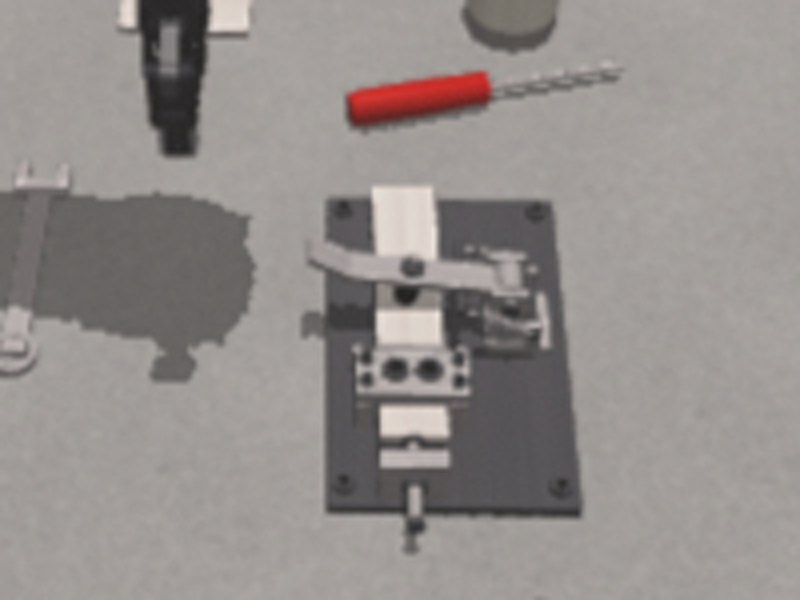

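The clip is down across the bar with its nose on the bar at (405,293). The bar's end is still at the screw head (414,440) and the arm is clear.

```bash
python3 -c "
from workcell import *
print(job_done())"
```

```text
the job is handed in; nothing more can be done
None
```

The bar is home against the stop screw and clamped under the clip nose, everything is released with the arm clear, and the job was handed in at about 28 s, with no verdict returned.

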